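# Pack the bracket caddy and hold it up level

## Robot

A 7-joint arm with a two-finger parallel gripper is mounted at the origin on the work surface. World frame = base frame: x ahead of the robot, y to its left, z up, the work surface at z = 0. Lengths are in mm, angles in rad, forces in N, time in s.
With the tool pointing down it reaches from about 400 to 900 mm from the base axis. Payload 5.5 kg.
Tool frame: the origin (TCP) lies on the centre line of the jaws, within the pads' length; the fingertips stand 8 mm ahead of it and the grasp point (between the pads) lies 11 mm behind it; x points along the fingers, y is the direction in which the jaws open and shut, and the axes are right-handed (so a half turn about x gives the same grasp; the last joint's range is limited). The gripper opens to 85 mm and grips with 20 to 120 N. Pads are 22 mm wide; open, the fingers measure 114 mm over their backs; the gripper's body (76 mm by 85 mm) begins 54 mm behind the grasp point. The pads swing forward as they close: fully open they stand 13 mm farther back than shut.
Start: joints at [1.4, 0.501, -0.427, 1.55, 0.221, 1.138, -0.21], TCP at [273.24, -589.779, 239.31] pointing down, gripper open.
Joint ranges: [-2.88, 2.88], [-0.31, 2.03], [-1.54, 1.56], [0.2, 2.42], [-1.41, 4.55], [0.19, 2.02], [-2.57, 2.57]. Speed limits (rad/s): [2.57, 2.57, 3.14, 3.14, 3.14, 3.14, 3.14].

## Interface

Orientations are given as a rotation vector (axis times angle).
In Python, from plant import * gives the robot as it stands. The module is installed in compiled form; this text tells all that it offers.
- The arm moves only by the tool jog_arm, never from a script. Its argument "targets" is a list of rows, each a list of 7 numbers: the turn, a rotation vector about the tool's x, y, z in degrees, then the shift along the tool's x, y, z in cm, then the finger opening in cm, from 0 to 8.54. A call has 1 to 20 rows; each row is the pose to reach, as a shift and turn from the pose commanded when the call began, along the tool's axes at that moment; what a row does not reach only later rows make up. A row lasts 1/8 s, in which the tool goes at most 62.5 mm and 10.7 degrees, less where a joint would pass 70% of its speed; a pose out of reach is approached as far as the arm can. A call with a gripper value outside its range is refused whole. The fingers move at their own pace and stop on an object; the grip force is fixed at half the most. Time passes only in rows, so rows that repeat a pose let the fingers close. It gives the time, the measured TCP pose, the force and the opening at its end, in the units of the state.
- observe(): the state, without advancing time (a new reading comes with each control period).
- grab_frame(name): name is "scene" or "side" or "wrist"; returns the picture (400x640x3 uint8, red, green, blue); there is no depth.
- calibration(name): a dict with "camera_matrix" (3x3 intrinsics, pixels), "world_from_camera" (4x4, takes a point from camera to world coordinates). Camera axes: x right, y up, looking along -z (the intrinsics and any distortion apply to the point x, -y, -z); pixel columns grow to the right and rows downward; lengths in mm; the calibration is good to about 2 mm. The wrist camera is an equidistant fisheye: a pixel r from the principal point sees the ray r / f radians off the axis. A picture is of the moment at which its call begins: read the wrist's pose just before it. calibration takes no time and is no camera call; for the wrist camera it gives the pose at the moment of the call.
- hand_in(): hands the job in, once; it reports no verdict.
Trained networks look in the newest picture that a camera, given by its name, has taken for a name from the list of things; names that differ only in an ending like _2 or _b are one class to them, and where a whole thing is asked for, a point or a joint stands for the part that bears it (a point fixed in the world has none). Each returns a list of dicts, best first, with "confidence" (0 to 1); they miss things now and then, are a little off and sometimes report something else, mostly with a low value. They report only what shows in the picture. A call takes as long as a camera call. They do not tell look-alikes from the thing itself.
- spot_in(camera, label): "point" ([x, y, z] in mm, in the coordinates of the camera as it stood for that picture, good to about 4 mm: the middle of the surface that is visible of it).
- pinpoint(camera, label): "point" ([x, y, z] in mm, in the coordinates of the camera as it stood for that picture, good to about 4 mm: a listed point, or the origin of a listed thing).
The state is a dict: "time_s": time; "q": joint angles; "joint_velocities": joint speeds; "tau": joint torques, N m; "position": TCP position; "tcp_rot": TCP orientation; "force": force on the tool from outside, world axes, zero at the start; "moment": the same for the moment, N m; "grip_width": finger opening in mm.
Only numpy, scipy, OpenCV 4.12 (cv2) and the standard library are available. Lean on these libraries where they do the work, as an engineer would, in place of code of your own. Each camera call takes 0.05 s, during which the arm holds its last target.

## Task

Pack the little carrying caddy for the next job: lay the long narrow aluminium bar and the short wide plate flat in the nests made for them, let go of them, and then lift the caddy by its handle straight up, about 10 cm clear of the bench. Keep it level and still up there for a good two seconds and finish while still holding it in the air; never tip the caddy on the way, and leave the other things on the bench where they are.

Things in the scene. Friction and masses are not known exactly. Their poses are not given: they have to be found in the camera images.
- caddy: Plastic carrying caddy, black floor, grey rim, light wooden rails round the nests and a wooden grip bar, loose, about 0.4 kg empty: a flat tray 250 mm (its x) by 190 mm (its y), floor 6 mm thick, outer rim 20 mm above the bench, with a hoop handle across its middle. Origin at the centre of its underside; z up.
- handle (a point): Centre of the handle's grip bar, 67 mm above the caddy's underside, at the middle of the caddy. The bar runs along the caddy's y, 110 mm long, 14 mm thick (along the caddy's x), 18 mm high (58 to 76 mm above the underside), on two uprights at y = +-50 mm; open below it. Axes are the caddy's.
- bar_nest (a point): Centre of the floor of the bar's nest (top of the caddy's 6 mm floor, 70 mm to the caddy's -x side). The nest is a 140 mm (along the caddy's y) by 36 mm (along its x) frame of rails 10 mm high above the floor; both long sides are open for 80 mm in the middle, for the fingers. Axes are the caddy's.
- plate_nest (a point): Centre of the floor of the plate's nest (top of the caddy's 6 mm floor, 70 mm to the caddy's +x side). The nest is an 86 mm (along the caddy's x) by 56 mm (along its y) frame of rails 10 mm high above the floor; both long sides are open for 54 mm in the middle, for the fingers. Axes are the caddy's.
- bar_mid (a point): Centre of the flat aluminium bar, 130 mm (its x) by 26 mm (its y) by 8 mm thick (its z), about 75 g, lying flat on the bench, 4 mm below its top face; four small dark holes in a row.
- plate_mid (a point): Centre of the flat aluminium plate, 76 mm (its x) by 46 mm (its y) by 8 mm thick (its z), about 75 g, lying flat on the bench, 4 mm below its top face; four small dark holes at its corners.
- screwdriver: Bystander: a screwdriver lying on the bench, about 200 mm long.
- wrench: Bystander: a steel wrench lying on the bench.
- jar: Bystander: a glass jar with a steel lid, 70 mm diameter, 80 mm tall; origin at its underside.
- tin: Bystander: an open steel tin, 72 mm diameter, 80 mm tall, with rods up to 165 mm tall; origin at its underside.
- angle: Bystander: a small flat L-shaped aluminium offcut, 60 x 60 x 6 mm; not to be packed.
- ring: Bystander: a flat steel ring, 56 mm diameter, 8 mm thick; not to be packed.
Mind the look-alikes: they are no part of the job. What is shaped like the part that bears bar_mid but purple or turquoise is not meant.

How it is judged:
By the outcome, as a careful person would: the job done as asked, in the order asked, and still so for the second after the job is handed in, while the arm keeps its last pose, push and grip.
It also fails if it takes over 72 s, if anything falls off the work surface, if the arm or the gripper's body presses on something with over 40 N, if the wrist force passes 120 N, or if a joint passes its speed limit or range.

## Working session

There is one attempt and no reset: what is moved stays moved. The work goes in short steps, Python scripts to look and compute and a tool call to move; the robot and the scene stay as the last step left them, time stands still between calls to the robot, and variables do not carry over. Pictures are saved under pics/ and viewed, and the job is handed in when it is done.

Besides the shell and the picture viewer there is one more tool, called after ">>>" as name([rows], argument=value, ...), one row to a line, values as JSON. jog_arm: Moves the arm, as the interface text tells. Its arguments: {"type":"object","properties":{"targets":{"type":"array","items":{"type":"array","items":{"type":"number"}}}},"required":["targets"]}

```bash
mkdir -p pics; ls; python3 - <<'E'
from plant import *
import cv2, numpy as np
s=observe(); print({k:np.round(v,3).tolist() for k,v in s.items()})
for n in ["scene","side","wrist"]:
    im=grab_frame(n); cv2.imwrite(f"pics/{n}0.png",im[:,:,::-1])
    c=calibration(n); print(n,np.round(c["camera_matrix"],1).tolist(),np.round(c["world_from_camera"],3).tolist(),c.keys())
E
```

```text
pics
{'time_s': 0.0, 'q': [1.4, 0.502, -0.427, 1.551, 0.221, 1.138, -0.21], 'joint_velocities': [0.0, -0.001, -0.0, -0.0, 0.001, 0.001, -0.002], 'tau': [0.0, -56.952, -5.816, -28.094, 0.011, 0.012, 0.0], 'position': [272.888, -589.179, 238.227], 'tcp_rot': [1.982, 0.439, -1.983], 'force': [-0.331, -0.282, -0.171], 'moment': [-0.054, -0.035, -0.034], 'grip_width': 85.236}
scene [[361.6, 0.0, 317.9], [0.0, 361.6, 207.4], [0.0, 0.0, 1.0]] [[0.839, -0.411, 0.356, 902.782], [0.544, 0.655, -0.525, -623.432], [-0.017, 0.634, 0.773, 1077.768], [0.0, 0.0, 0.0, 1.0]] dict_keys(['camera_matrix', 'world_from_camera'])
side [[436.4, 0.0, 319.0], [0.0, 436.4, 202.6], [0.0, 0.0, 1.0]] [[-0.983, 0.11, -0.144, 274.376], [-0.182, -0.62, 0.763, 1019.868], [-0.005, 0.777, 0.629, 846.757], [0.0, 0.0, 0.0, 1.0]] dict_keys(['camera_matrix', 'world_from_camera'])
wrist [[309.7, 0.0, 321.4], [0.0, 309.7, 201.3], [0.0, 0.0, 1.0]] [[0.42, 0.869, 0.26, 339.684], [-0.908, 0.403, 0.118, -558.158], [-0.002, -0.286, 0.958, 373.89], [0.0, 0.0, 0.0, 1.0]] dict_keys(['camera_matrix', 'world_from_camera'])
```

View pics/scene0.png

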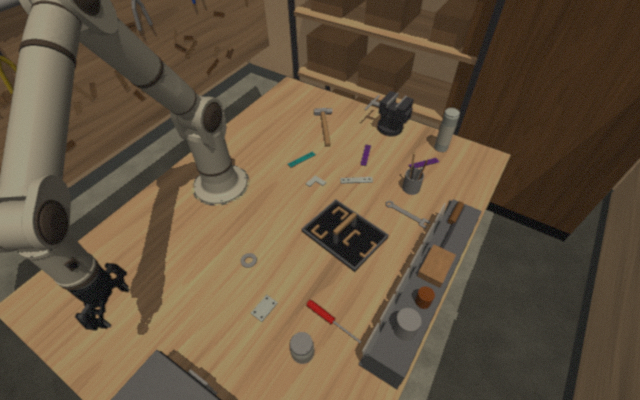

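View pics/side0.png

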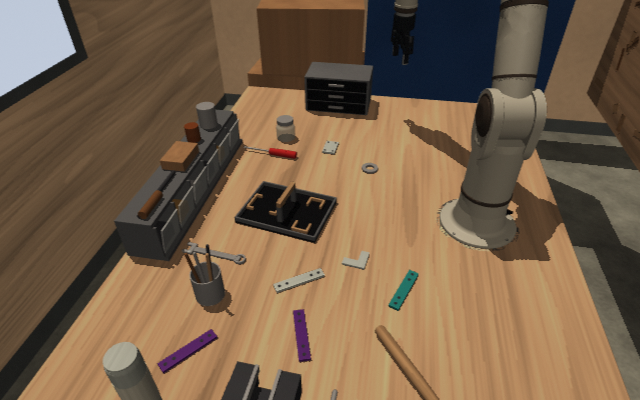

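View pics/wrist0.png

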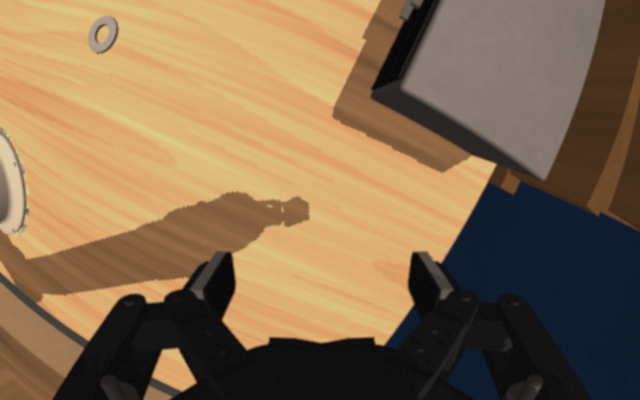

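Scene picture: the silver bar is at (356,180), the plate at (264,307) and the caddy at (345,234). Possible mix-ups for the bar are purple at (366,155) and (424,163), turquoise at (302,160), the angle at (316,181) and the wrench at (405,212). For the plate, only the ring at (249,260). In the side picture the bar is at (300,280), the plate at (330,147) and the caddy at (287,210).

```bash
cat > h.py <<'E'
from plant import *
import cv2, numpy as np
from scipy.spatial.transform import Rotation as R
def ray(name,uv,cal=None):
    c=cal or calibration(name); K=c["camera_matrix"]; T=c["world_from_camera"]
    x=(uv[0]-K[0][2])/K[0][0]; y=(uv[1]-K[1][2])/K[1][1]
    if name=="wrist":
        r=np.hypot(x,y); s=np.sin(r)/r if r>1e-9 else 1; d=np.array([x*s,-y*s,-np.cos(r)])
    else: d=np.array([x,-y,-1.])
    T=np.array(T); return T[:3,3],T[:3,:3]@d
def onz(name,uv,z,cal=None):
    o,d=ray(name,uv,cal); return o+d*(z-o[2])/d[2]
def proj(name,P,cal=None):
    c=cal or calibration(name); K=np.array(c["camera_matrix"]); T=np.array(c["world_from_camera"])
    p=(np.atleast_2d(P)-T[:3,3])@T[:3,:3]; p=p*[1,-1,-1]
    if name=="wrist":
        rr=np.hypot(p[:,0],p[:,1]); th=np.arctan2(rr,p[:,2]); n=p[:,:2]/np.maximum(rr,1e-9)[:,None]*th[:,None]
    else: n=p[:,:2]/p[:,2:]
    return n*[K[0,0],K[1,1]]+[K[0,2],K[1,2]]
def w(name,p,cal=None):
    T=np.array((cal or calibration(name))["world_from_camera"]); return T[:3,:3]@p+T[:3,3]
E
python3 - <<'E'
from h import *
for n in ["scene","side"]:
    im=grab_frame(n)
    for l in ["bar_mid","plate_mid","handle","bar_nest","plate_nest","caddy","jar","screwdriver","angle","wrench","tin","ring"]:
        for d in pinpoint(n,l)[:3 if l=="bar_mid" else 1]:
            P=w(n,np.array(d["point"])); print(n,l,round(d["confidence"],2),P.round(0),proj(n,P).round(0)[0])
    for i,(u,v,h) in enumerate({"scene":[(356,180,1),(264,307,1),(345,234,1)],"side":[(300,280,1),(330,147,1),(287,210,1)]}[n]):
        c=im[v-35:v+35,u-50:u+50]; c=cv2.resize(c,None,fx=7,fy=7,interpolation=cv2.INTER_CUBIC)
        cv2.imwrite(f"pics/{n}_crop{i}.png",c[:,:,::-1])
print(observe()["time_s"])
E
```

```text
scene bar_mid 0.68 [651. 552.  11.] [423. 161.]
scene bar_mid 0.68 [625.  38.   7.] [359. 245.]
scene bar_mid 0.67 [200. 293.   7.] [301. 159.]
scene plate_mid 0.78 [ 483. -325.    2.] [263. 307.]
scene handle 0.72 [555.  54.  73.] [345. 222.]
scene bar_nest 0.7 [486.  63.   6.] [329. 223.]
scene plate_nest 0.97 [626.  40.   3.] [359. 245.]
scene caddy 0.95 [556.  54.   3.] [344. 234.]
scene jar 0.67 [ 661. -372.   -0.] [301. 352.]
scene screwdriver 0.69 [ 695. -251.   -1.] [333. 324.]
scene angle 0.49 [331. 214.   2.] [316. 182.]
scene wrench 0.5 [708. 259.   0.] [406. 214.]
scene tin 0.82 [669. 391.   5.] [411. 187.]
scene ring 0.67 [ 333. -211.    3.] [250. 259.]
side bar_mid 0.89 [461. 309.   8.] [299. 278.]
side bar_mid 0.84 [423. 462.   2.] [301. 334.]
side bar_mid 0.84 [199. 291.   4.] [405. 288.]
side plate_mid 0.62 [ 486. -327.    4.] [330. 147.]
side handle 0.58 [556.  51.  63.] [286. 195.]
side bar_nest 0.66 [486.  65.   7.] [309. 215.]
side plate_nest 0.73 [624.  38.   4.] [266. 205.]
side caddy 0.94 [554.  51.   1.] [287. 211.]
side screwdriver 0.62 [ 692. -252.   -4.] [270. 154.]
side angle 0.76 [332. 209.   2.] [355. 258.]
side wrench 0.63 [704. 261.  -2.] [215. 255.]
side tin 0.8 [664. 390.  -1.] [211. 295.]
side ring 0.54 [ 332. -222.    0.] [370. 168.]
1.45
```

View crops.

```bash
python3 - <<'E'
import cv2,numpy as np
for n in ["scene","side"]:
    cv2.imwrite(f"pics/{n}_crops.png",cv2.resize(np.vstack([cv2.imread(f"pics/{n}_crop{i}.png") for i in range(3)])[:, :],(400,840))[:, :])
a=[cv2.resize(cv2.imread(f"pics/{n}_crop{i}.png"),(400,280)) for n in ["scene","side"] for i in range(2)]
cv2.imwrite("pics/crops.png",np.vstack([np.hstack(a[:2]),np.hstack(a[2:])]))
E
```

```text
(no output)
```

View pics/crops.png

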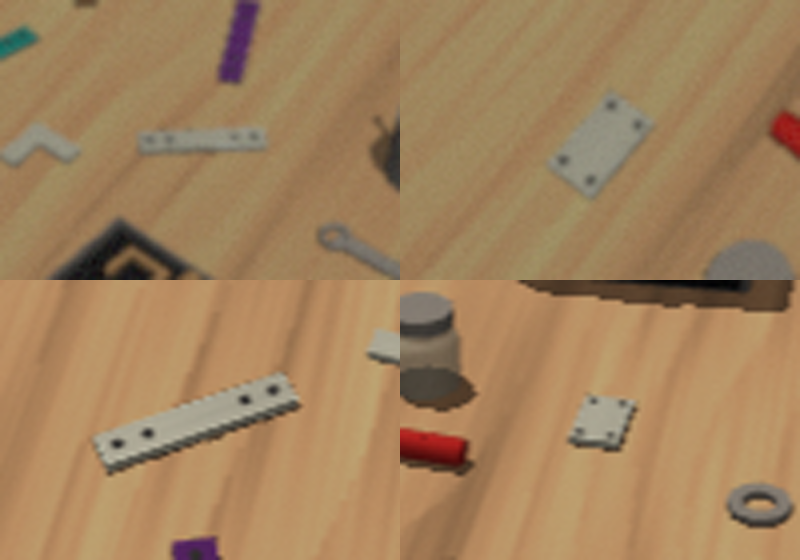

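View pics/side_crop2.png

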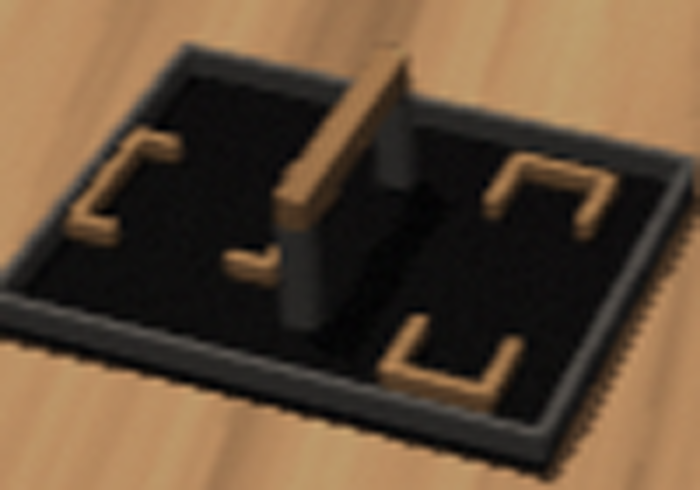

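Crops: the silver bar with four holes lies between the purple and turquoise ones, and the plate has four corner holes. The caddy's handle has the plate nest on the far-left side and the bar nest on the right in the side view. Next I'll fit the exact poses.

```bash
cat > fit.py <<'E'
from h import *
def seg(name,im,uv,z,box=45):
    hsv=cv2.cvtColor(im,cv2.COLOR_RGB2HSV); 
    m=((hsv[...,1]<60)&(hsv[...,2]>110)).astype(np.uint8)
    n,l,st,c=cv2.connectedComponentsWithStats(m)
    i=l[int(uv[1])-3:int(uv[1])+4,int(uv[0])-3:int(uv[0])+4]; i=np.bincount(i[i>0]).argmax()
    return (l==i).astype(np.uint8), st[i]
def fitrect(name,im,uv,z,cal=None):
    m,st=seg(name,im,uv,z); cs,_=cv2.findContours(m,cv2.RETR_EXTERNAL,cv2.CHAIN_APPROX_NONE)
    p=max(cs,key=len)[:,0].astype(float)
    P=np.array([onz(name,q,z,cal)[:2] for q in p],np.float32)
    (c,s,a)=cv2.minAreaRect(P); 
    if s[0]<s[1]: a+=90; s=s[::-1]
    return np.round(c,1),np.round(s,1),round((a+90)%180-90,1),st
if __name__=="__main__":
    for n,a,b in [("scene",(356,180),(264,307)),("side",(300,280),(330,147))]:
        im=cv2.imread(f"pics/{n}0.png")[:,:,::-1].copy()
        print(n,fitrect(n,im,a,7),fitrect(n,im,b,7))
    s=observe(); Rm=R.from_rotvec(s["tcp_rot"]).as_matrix(); print(Rm.round(3))
    # caddy outline corner check side: rim outer corners manually
    for yaw in (-8,-10,-12):
        c,s_=np.cos(np.radians(yaw)),np.sin(np.radians(yaw))
        L=np.array([[-125,-95,20],[125,-95,20],[125,95,20],[-125,95,20],[0,-55,76],[0,55,76]])
        Pw=np.c_[555+c*L[:,0]-s_*L[:,1],53+s_*L[:,0]+c*L[:,1],L[:,2]]
        print(yaw,"side crop px",((proj("side",Pw)-[237,175])*7).round(0).tolist())
E
python3 fit.py
```

```text
scene (array([462. , 310.4]), array([123.5,  28.1]), 32.0, array([341, 177,  31,   6, 163], dtype=int32)) (array([ 487.3, -326.2]), array([75.7, 46.4]), 87.1, array([251, 295,  26,  26, 332], dtype=int32))
side (array([462.1, 310.3]), array([130.2,  25.5]), 34.4, array([274, 268,  51,  23, 378], dtype=int32)) (array([ 485.8, -325.3]), array([73.7, 44.2]), 86.8, array([323, 141,  16,  12, 130], dtype=int32))
[[ 0.     0.42  -0.907]
 [ 0.    -0.907 -0.42 ]
 [-1.     0.    -0.   ]]
-8 side crop px [[694.0, 147.0], [172.0, 42.0], [-19.0, 301.0], [555.0, 431.0], [389.0, 43.0], [290.0, 197.0]]
-10 side crop px [[698.0, 154.0], [182.0, 38.0], [-21.0, 293.0], [543.0, 437.0], [393.0, 43.0], [286.0, 196.0]]
-12 side crop px [[702.0, 162.0], [193.0, 35.0], [-23.0, 285.0], [531.0, 442.0], [398.0, 44.0], [281.0, 195.0]]
```

View pics/scene_crop2.png

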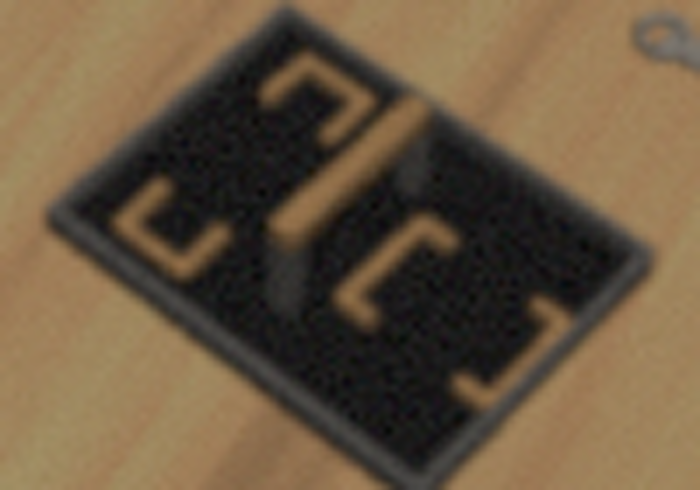

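```bash
cat > mv.py <<'E'
import sys
from h import *
# usage: mv.py x y z phi : prints row from measured pose
s=observe(); p=np.array(s["position"]); M=R.from_rotvec(s["tcp_rot"]).as_matrix()
phi0=np.degrees(np.arctan2(M[1,1],M[0,1]))
print("t",s["time_s"],"pos",p.round(1),"phi",round(phi0,2),"tilt",(M[:,0]*1000).round(1),"q",np.round(s["q"],2),"F",np.round(s["force"],1),"w",round(s["grip_width"],1))
if len(sys.argv)>4:
    x,y,z,phi=map(float,sys.argv[1:5]); sh=M.T@(np.array([x,y,z])-p)
    Mt=np.array([[0,np.cos(np.radians(phi)),np.sin(np.radians(phi))],[0,np.sin(np.radians(phi)),-np.cos(np.radians(phi))],[-1,0,0]])
    print("turn",np.degrees(R.from_matrix(M.T@Mt).as_rotvec()).round(2),"shift cm",(sh/10).round(2))
E
python3 mv.py 486 -326 140 -3; python3 - <<'E'
from h import *
for q in [(308,105),(371,112)]: print(onz("side",q,0).round(0))
for q in [(308,70),(371,70)]: 
  for z in (80,120,160): print(z,onz("side",q,z).round(0))
E
```

```text
t 1.45 pos [ 273.2 -589.8  239.3] phi -65.15 tilt [    0.     0. -1000.] q [ 1.4   0.5  -0.43  1.55  0.22  1.14 -0.21] F [ 0.2  0.7 -0.1] w 85.5
turn [-62.15  -0.    -0.  ] shift cm [  9.93 -14.99 -30.39]
[ 635. -648.    0.]
[ 365. -630.    0.]
80 [ 670. -827.   80.]
120 [ 649. -730.  120.]
160 [ 628. -634.  160.]
80 [ 393. -874.   80.]
120 [ 386. -775.  120.]
160 [ 380. -677.  160.]
```

>>> jog_arm([
  [-30, 0, 0, 1, -7.5, -15.2, 8.5],
  [-62.15, 0, 0, 5, -15, -30.4, 8.5],
  [-62.15, 0, 0, 9.9, -15, -30.4, 7],
  [-62.15, 0, 0, 9.9, -15, -30.4, 6.2],
  [-62.15, 0, 0, 9.9, -15, -30.4, 6.2],
  [-62.15, 0, 0, 9.9, -15, -30.4, 6.2],
  [-62.15, 0, 0, 9.9, -15, -30.4, 6.2],
  [-62.15, 0, 0, 9.9, -15, -30.4, 6.2],
  [-62.15, 0, 0, 9.9, -15, -30.4, 6.2],
])

```text
time_s: 2.58
position: [485.3, -327.9, 140.7]
tcp_rot: [1.249, 1.181, -1.251]
force: [0.1, -0.2, -0.6]
grip_width: 61.8
```

```bash
python3 mv.py 486 -326 140 -3; python3 - <<'E'
from fit import *
cal=calibration("wrist"); im=grab_frame("wrist"); cv2.imwrite("pics/w1.png",im[:,:,::-1])
uv=proj("wrist",[486,-326,8],cal)[0]; print(uv)
print(fitrect("wrist",im,uv,8,cal))
E
```

```text
t 2.575 pos [ 485.3 -327.9  140.7] phi -3.2 tilt [    0.     -1.4 -1000. ] q [ 1.07  0.57 -0.69  1.79  0.44  0.94  0.13] F [ 0.1 -0.2 -0.6] w 61.8
turn [-0.2   0.08 -0.  ] shift cm [ 0.07  0.06 -0.2 ]
[321.6013906  192.24742552]
(array([ 487., -327.]), array([74.8, 45. ]), 86.6, array([ 298,  152,   51,   81, 3238], dtype=int32))
```

View pics/w1.png

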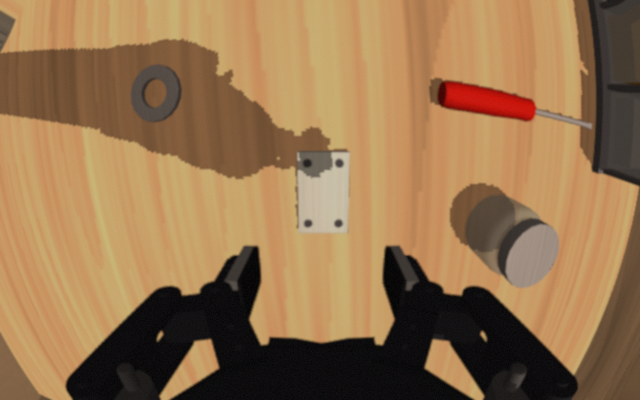

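Wrist picture: the plate is at (323,192), axis-aligned in the image, with its long side up. The fit gives centre (487,-326.8), yaw 86.6° and the right size. The screwdriver and jar are well clear.

```bash
python3 mv.py 487 -326.8 20 -3.4
```

```text
t 2.625 pos [ 485.2 -327.9  140.8] phi -3.19 tilt [ 1.0e-01 -1.4e+00 -1.0e+03] q [ 1.07  0.57 -0.69  1.79  0.44  0.94  0.13] F [ 0.2  0.  -0.2] w 61.8
turn [ 0.21  0.08 -0.01] shift cm [12.08  0.17 -0.13]
```

>>> jog_arm([
  [0.2, 0.08, 0, 6, 0.17, -0.13, 6.2],
  [0.2, 0.08, 0, 11, 0.17, -0.13, 6.2],
  [0.2, 0.08, 0, 12, 0.17, -0.13, 6.2],
  [0.2, 0.08, 0, 12, 0.17, -0.13, 6.2],
])

```text
time_s: 3.12
position: [487.9, -325.2, 20.9]
tcp_rot: [1.252, 1.183, -1.25]
force: [0.6, 0.3, 0.6]
grip_width: 62.1
```

```bash
python3 mv.py 487 -326.8 8 -3.4;  python3 - <<'E'
from h import *
im=grab_frame("wrist"); cv2.imwrite("pics/w2.png",im[:,:,::-1])
E
```

```text
t 3.125 pos [ 487.9 -325.2   20.9] phi -3.25 tilt [ 3.0e-01  1.4e+00 -1.0e+03] q [ 0.99  0.73 -0.59  1.84  0.58  0.75  0.02] F [0.6 0.3 0.6] w 62.1
turn [ 0.15 -0.08 -0.01] shift cm [ 1.29 -0.08  0.17]
```

View pics/w2.png

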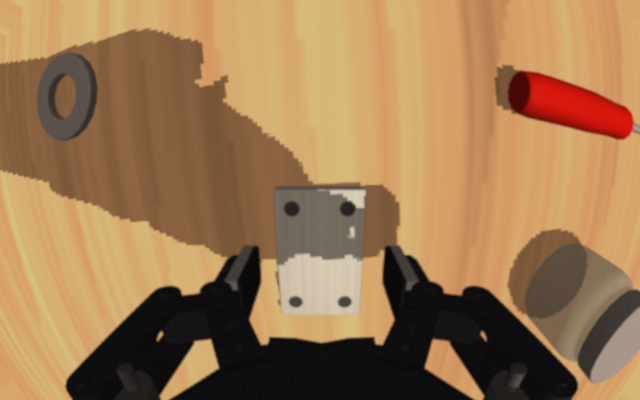

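The plate sits centrally between the pads (pads at about (245,270) and (400,270), plate centre (320,250)). I'll descend the last 12 mm and close.

>>> jog_arm([
  [0, 0, 0, 0.6, 0, 0.1, 6.2],
  [0, 0, 0, 1.2, 0, 0.1, 6.2],
  [0, 0, 0, 1.2, 0, 0.1, 6.2],
  [0, 0, 0, 1.2, 0, 0.1, 4],
  [0, 0, 0, 1.2, 0, 0.1, 4],
  [0, 0, 0, 1.2, 0, 0.1, 4],
  [0, 0, 0, 1.2, 0, 0.1, 4],
])

```text
time_s: 4.05
position: [488.0, -325.7, 9.0]
tcp_rot: [1.251, 1.183, -1.249]
force: [-1.4, 0.9, 4.5]
grip_width: 43.6
```

```bash
python3 mv.py 487 -326.8 150 -3.4
```

```text
t 4.05 pos [ 488.  -325.7    9. ] phi -3.19 tilt [ 3.e-01  9.e-01 -1.e+03] q [ 0.98  0.75 -0.57  1.84  0.59  0.73  0.02] F [-1.4  0.9  4.5] w 43.6
turn [ 0.21 -0.05 -0.02] shift cm [-14.1   -0.09   0.1 ]
```

>>> jog_arm([
  [0, 0, 0, 0, 0, 0, 3.5],
  [0, 0, 0, 0, 0, 0, 3.5],
  [0, 0, 0, -1, 0, 0, 3.5],
  [0, 0, 0, -3, 0, 0, 3.5],
  [0, 0, 0, -3, 0, 0, 3.5],
])

```text
time_s: 4.68
position: [489.4, -326.6, 40.7]
tcp_rot: [1.251, 1.179, -1.248]
force: [0.3, 0.2, -0.6]
grip_width: 43.4
```

```bash
python3 mv.py 487 -326.8 150 -3.4;  python3 - <<'E'
from h import *
im=grab_frame("wrist"); cv2.imwrite("pics/w3.png",im[:,:,::-1])
E
```

```text
t 4.675 pos [ 489.4 -326.6   40.7] phi -3.2 tilt [ 3.7e+00 -8.0e-01 -1.0e+03] q [ 1.    0.71 -0.61  1.83  0.56  0.77  0.04] F [ 0.3  0.2 -0.6] w 43.4
turn [ 0.2   0.03 -0.21] shift cm [-10.93  -0.2    0.04]
```

View pics/w3.png

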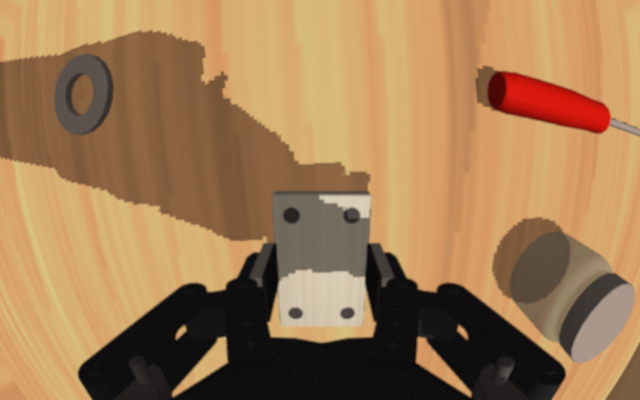

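The plate is held (top-hole edge to bottom edge centred at about (320,258), pads on both long sides). I'll carry it to a viewing pose beyond the plate nest, with the tool turned to the nest.

```bash
python3 mv.py 690 30 170 80
```

```text
t 4.725 pos [ 488.6 -326.4   39.7] phi -3.2 tilt [ 2.3e+00 -2.0e-01 -1.0e+03] q [ 1.    0.71 -0.61  1.83  0.56  0.77  0.04] F [-0.2 -0.  -2.2] w 44.1
turn [-83.2   0.1  -0.1] shift cm [-12.99  18.14 -36.71]
```

>>> jog_arm([
  [0, 0, 0, -5, 0, 0, 3.5],
  [-8, 0, 0, -10, 1, -2, 3.5],
  [-16, 0, 0, -13, 3, -6, 3.5],
  [-25, 0, 0, -13, 5, -11, 3.5],
  [-34, 0, 0, -13, 7.5, -16, 3.5],
  [-43, 0, 0, -13, 10, -21, 3.5],
  [-52, 0, 0, -13, 12.5, -26, 3.5],
  [-61, 0, 0, -13, 15, -31, 3.5],
  [-70, 0, 0, -13, 17, -34.5, 3.5],
  [-78, 0.1, -0.1, -13, 18, -36.2, 3.5],
  [-83.2, 0.1, -0.1, -13, 18.1, -36.7, 3.5],
  [-83.2, 0.1, -0.1, -13, 18.1, -36.7, 3.5],
  [-83.2, 0.1, -0.1, -13, 18.1, -36.7, 3.5],
])

```text
time_s: 6.35
position: [688.7, 29.6, 168.4]
tcp_rot: [0.14, 1.569, -0.138]
force: [0.4, 0.1, -1.2]
grip_width: 43.4
```

```bash
python3 mv.py 625 41 170 80;  python3 - <<'E'
from h import *
cal=calibration("wrist");im=grab_frame("wrist"); cv2.imwrite("pics/w4.png",im[:,:,::-1])
np.savez("w4.npz",T=cal["world_from_camera"],K=cal["camera_matrix"])
for l in ["handle","bar_nest","plate_nest","caddy"]:
    for d in pinpoint("wrist",l)[:1]:
        P=w("wrist",np.array(d["point"]),cal); print(l,round(d["confidence"],2),P.round(0),proj("wrist",P,cal).round(0)[0])
E
```

```text
t 6.35 pos [688.7  29.6 168.4] phi 79.86 tilt [   -2.7     1.  -1000. ] q [ 0.53  0.83 -0.99  1.49  0.71  1.22  0.83] F [ 0.4  0.1 -1.2] w 43.4
turn [-0.14 -0.16 -0.03] shift cm [-0.14  0.   -6.47]
bar_nest 0.3 [559.  48.   1.] [316.  53.]
plate_nest 0.9 [627.  36.   1.] [316. 123.]
caddy 0.83 [555.  50.   2.] [317.  49.]
```

View pics/w4.png

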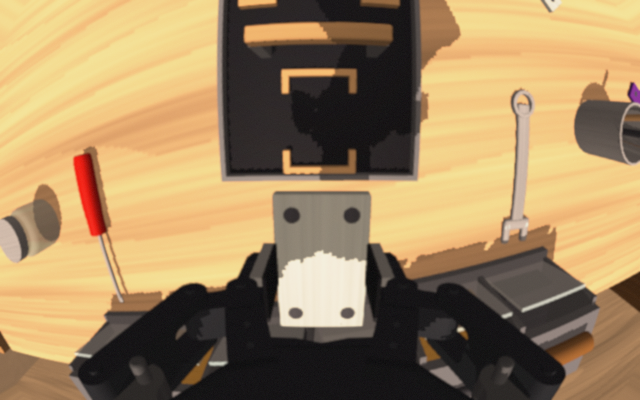

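```bash
python3 - <<'E'
from h import *
im=cv2.imread("pics/w4.png")
c=cv2.resize(im[0:190,215:425],None,fx=3.8,fy=3.15,interpolation=cv2.INTER_CUBIC); cv2.imwrite("pics/w4c.png",c)
E
```

```text
(no output)
```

View pics/w4c.png

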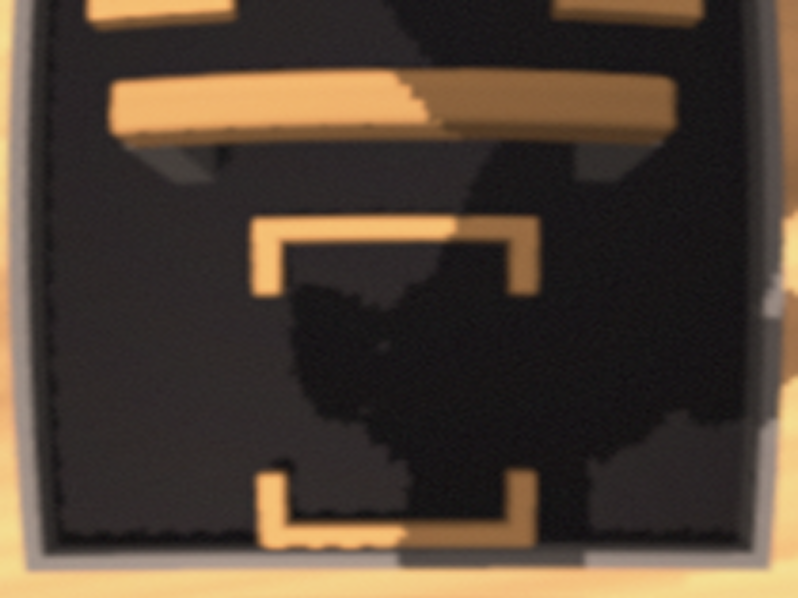

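```bash
python3 - <<'E'
from h import *
d=np.load("w4.npz"); cal={"camera_matrix":d["K"],"world_from_camera":d["T"]}
f=lambda x,y,z: onz("wrist",(215+x/3.8,y/3.15),z,cal)[:2]
def rep(pts,z):
    P=np.array([f(*p,z) for p in pts]); print(P.round(1).tolist(),"c",P.mean(0).round(1),"x-edges",[round(np.linalg.norm(P[0]-P[1]),1),round(np.linalg.norm(P[2]-P[3]),1),round(np.linalg.norm(P[0]-P[2]),1)], "yaw from y dir",[round(np.degrees(np.arctan2(*(P[b]-P[a])[::-1]))-90,2) for a,b in((0,1),(2,3))], "x", [round(np.degrees(np.arctan2(*(P[b]-P[a])[::-1])),2) for a,b in((0,2),(1,3))])
rep([(251,216),(540,216),(257,547),(536,547)],16)
rep([(283,241),(508,241),(288,520),(507,520)],16)
P=[f(27,570,20),f(768,570,20)]; print(P,np.linalg.norm(P[0]-P[1]))
for z in (76,): print("handle",f(110,80,z),f(676,80,z),f(112,131,z),f(675,127,z))
# plate in hand
from fit import fitrect
s=observe(); p=np.array(s["position"])
for z in (p[2]-1,p[2]):
  Q=[onz("wrist",q,z,cal)[:2] for q in [(274,193),(370,193),(280,326),(363,326)]]; Q=np.array(Q)
  print(z,Q.round(1).tolist(),Q.mean(0), np.linalg.norm(Q[0]-Q[1]),np.linalg.norm(Q[0]-Q[2]),"hole yaw",)
  H=np.array([onz("wrist",q,z,cal)[:2] for q in [(291.5,215.5),(351.5,215.5),(295.5,313.5),(347.5,313.5)]]); print(H.mean(0), [np.degrees(np.arctan2(*(H[b]-H[a])[::-1])) for a,b in ((2,0),(3,1))],np.linalg.norm(H[0]-H[1]),np.linalg.norm(H[2]-H[3]))
print(p)
E
```

```text
[[570.2, 14.3], [582.7, 82.9], [668.0, -3.1], [680.3, 65.6]] c [625.3  39.9] x-edges [np.float64(69.6), np.float64(69.8), np.float64(99.3)] yaw from y dir [np.float64(-10.28), np.float64(-10.19)] x [np.float64(-10.12), np.float64(-10.0)]
[[579.3, 20.6], [588.9, 73.9], [661.3, 6.2], [670.9, 59.7]] c [625.1  40.1] x-edges [np.float64(54.1), np.float64(54.4), np.float64(83.3)] yaw from y dir [np.float64(-10.27), np.float64(-10.19)] x [np.float64(-9.95), np.float64(-9.77)]
[array([663.02089965, -62.76574538]), array([696.46887867, 123.52139373])] 189.26612348771567
handle [540.27513869  -1.11894426] [560.13787283 107.37231219] [553.26849569  -2.78224162] [571.88999888 104.84422032]
167.9742173454558 [[650.0, 15.5], [657.7, 58.8], [724.9, 0.7], [733.1, 46.2]] [691.40954549  30.28438286] 43.95882969750747 76.36309665597983 hole yaw
[692.17230542  30.02760186] [np.float64(169.77829564267162), np.float64(169.92157147795845)] 27.944715158074384 28.085375549679124
168.9742173454558 [[649.7, 15.7], [657.4, 58.6], [724.1, 1.0], [732.2, 46.2]] [690.8736606   30.37876935] 43.63572503963263 75.80181528454484 hole yaw
[691.63081412  30.12387573] [np.float64(169.7782956426716), np.float64(169.92157147795845)] 27.739316886721586 27.878943401218606
[688.89614134  29.80844086 168.97421735]
```

Wrist picture: the caddy is upright in the upper half and the plate nest's rails are at (281–357, 69–173). The rails fit a 54×83 opening at (625.2,40), yaw -10.1°. The held plate is at (691.7,30.1), yaw -10.15°. I'll move over the nest and descend part way.

>>> jog_arm([
  [0, -0.15, 0, 0, -0.1, -3.5, 3.5],
  [0, -0.15, 0, 1, -0.2, -6.7, 3.5],
  [0, -0.15, 0, 5, -0.2, -6.7, 3.5],
  [0, -0.15, 0, 9, -0.2, -6.7, 3.5],
  [0, -0.15, 0, 12, -0.2, -6.7, 3.5],
  [0, -0.15, 0, 13, -0.2, -6.7, 3.5],
  [0, -0.15, 0, 13, -0.2, -6.7, 3.5],
])

```text
time_s: 7.48
position: [622.3, 40.4, 39.1]
tcp_rot: [0.138, 1.566, -0.136]
force: [0.0, -0.2, 0.0]
grip_width: 44.2
```

```bash
python3 mv.py 622.5 39.7 15 79.9;  python3 - <<'E'
from h import *
cal=calibration("wrist");im=grab_frame("wrist"); cv2.imwrite("pics/w5.png",im[:,:,::-1])
E
```

```text
t 7.475 pos [622.3  40.4  39.1] phi 80.0 tilt [ 1.0e-01  1.4e+00 -1.0e+03] q [ 0.52  0.88 -0.91  1.73  0.84  0.96  0.67] F [ 0.  -0.2  0. ] w 44.2
turn [ 0.1  -0.01 -0.08] shift cm [ 2.41 -0.07  0.03]
```

View pics/w5.png

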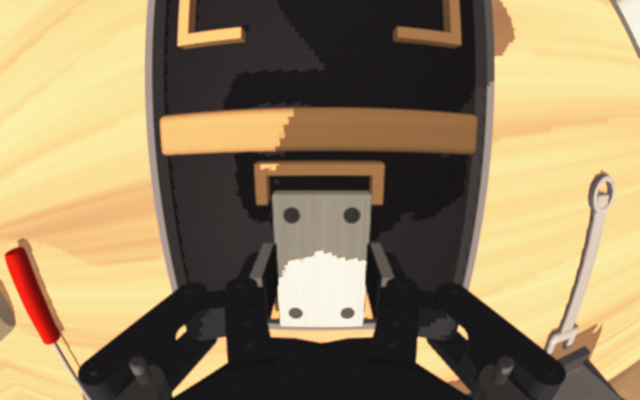

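```bash
python3 - <<'E'
from h import *
cal=calibration("wrist"); im=cv2.imread("pics/w5.png")
cv2.imwrite("pics/w5c.png",cv2.resize(im[140:340,230:410],None,fx=4,fy=3,interpolation=cv2.INTER_CUBIC))
ex=np.array([np.cos(np.radians(-10.1)),np.sin(np.radians(-10.1))]); ey=np.array([-ex[1],ex[0]])
for nm,uv,z in [("rail back inner",(320,177),16),("railL",(268.5,195),16),("railR",(372.5,195),16),("plate back",(322,192),38),("plate front",(321,327),38),("pl L",(273,200),38),("pl R",(370,200),38)]:
    p=onz("wrist",uv,z,cal)[:2]-[625.2,40]; print(nm,(p@ex).round(1),(p@ey).round(1))
E
```

```text
rail back inner -40.3 0.5
railL -30.5 -27.3
railR -30.5 28.7
plate back -38.0 1.4
plate front 40.1 1.0
pl L -34.1 -21.4
pl R -34.2 23.8
```

View pics/w5c.png

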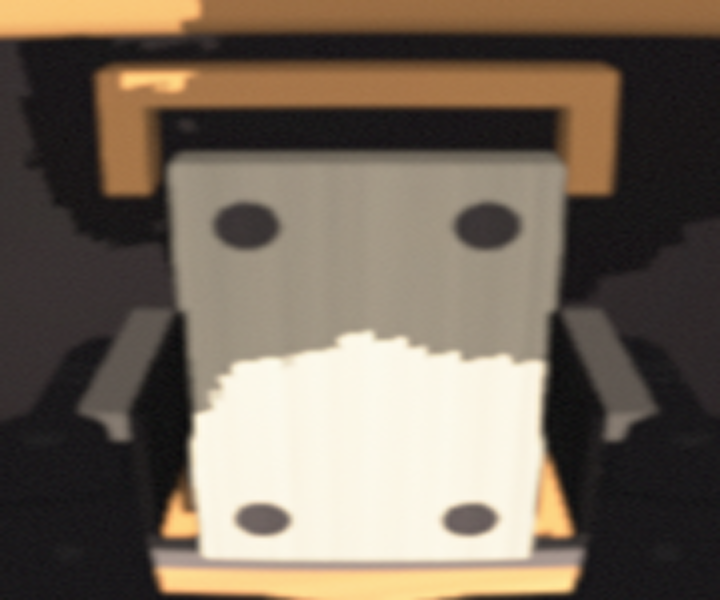

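The plate is centred in the nest to within about 1 mm in this view, so I'll lower it.

>>> jog_arm([
  [0.1, 0, 0, 0.8, 0, 0.1, 3.5],
  [0.1, 0, 0, 1.6, 0, 0.1, 3.5],
  [0.1, 0, 0, 2.2, 0, 0.1, 3.5],
  [0.1, 0, 0, 2.4, 0, 0.1, 3.5],
  [0.1, 0, 0, 2.4, 0, 0.1, 3.5],
])

```text
time_s: 8.15
position: [623.1, 40.2, 15.1]
tcp_rot: [0.139, 1.566, -0.138]
force: [-1.1, 0.2, 1.0]
grip_width: 43.7
```

```bash
python3 mv.py 622.5 39.7 15 79.9;  python3 - <<'E'
from h import *
cal=calibration("wrist");im=grab_frame("wrist"); cv2.imwrite("pics/w6.png",im[100:360,200:440,::-1].repeat(2,0).repeat(2,1))
im=grab_frame("side"); cv2.imwrite("pics/s6.png",cv2.resize(im[130:270,200:380,::-1],None,fx=4,fy=4))
E
```

```text
t 8.15 pos [623.1  40.2  15.1] phi 79.91 tilt [ 1.e-01  9.e-01 -1.e+03] q [ 0.5   0.91 -0.88  1.73  0.86  0.93  0.65] F [-1.1  0.2  1. ] w 43.7
turn [ 0.01 -0.   -0.05] shift cm [ 0.01 -0.06 -0.05]
```

View pics/w6.png

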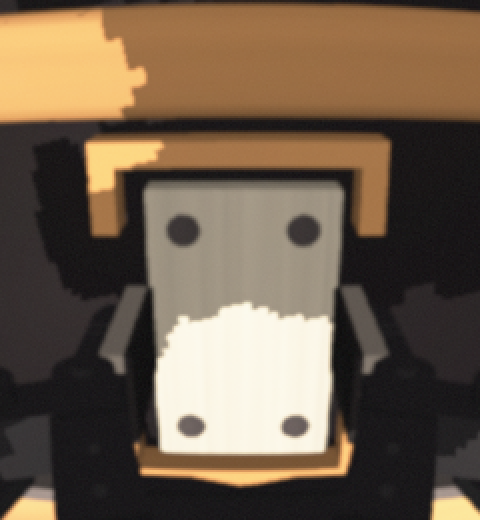

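View pics/s6.png

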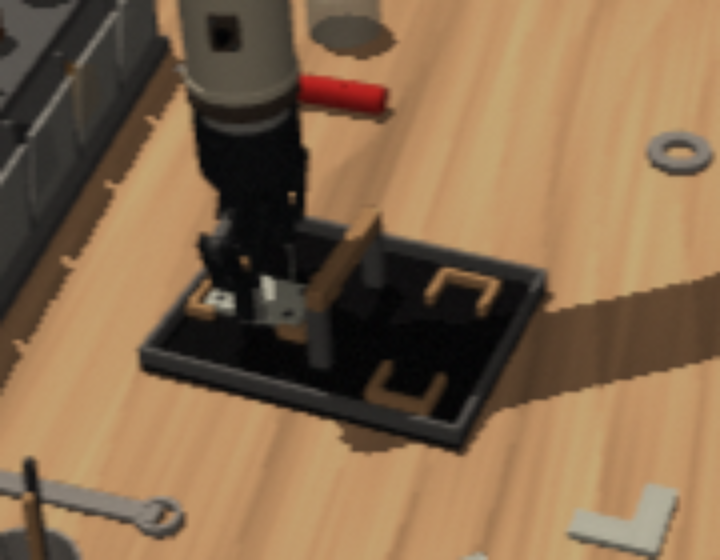

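The plate is inside the rails and down at floor height. I'll let go and rise.

>>> jog_arm([
  [0, 0, 0, 0, 0, 0, 5.0],
  [0, 0, 0, 0, 0, 0, 6.0],
  [0, 0, 0, 0, 0, 0, 6.0],
  [0, 0, 0, 0, 0, 0, 6.0],
  [0, 0, 0, -2, 0, 0, 6.0],
  [0, 0, 0, -7, 0, 0, 6.0],
  [0, 0, 0, -13, 0, 0, 6.0],
  [0, 0, 0, -15, 0, 0, 5.0],
  [0, 0, 0, -15, 0, 0, 5.0],
])

```text
time_s: 9.38
position: [624.3, 40.2, 167.5]
tcp_rot: [0.139, 1.562, -0.137]
force: [-0.8, -0.1, -0.1]
grip_width: 50.1
```

```bash
python3 mv.py 462 310 160 -56;  python3 - <<'E'
from h import *
cal=calibration("wrist");im=grab_frame("wrist"); cv2.imwrite("pics/w7.png",im[:,:,::-1])
np.savez("w7.npz",T=cal["world_from_camera"],K=cal["camera_matrix"])
E
```

```text
t 9.375 pos [624.3  40.2 167.5] phi 79.9 tilt [ 4.4e+00  8.0e-01 -1.0e+03] q [ 0.59  0.74 -1.03  1.67  0.69  1.14  0.77] F [-0.8 -0.1 -0.1] w 50.1
turn [ 1.359e+02  1.000e-02 -3.300e-01] shift cm [  0.7   23.72 -20.72]
```

View pics/w7.png

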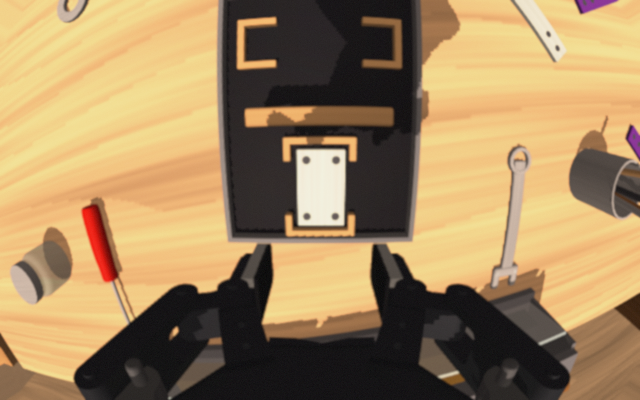

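The plate lies flat inside its rails (plate at (320,187), rails (283–357, 137–236)). Next, measure the bar nest in this view.

```bash
python3 - <<'E'
from h import *
im=cv2.imread("pics/w7.png")
cv2.imwrite("pics/w7c.png",cv2.resize(im[0:80,220:420],None,fx=4,fy=4,interpolation=cv2.INTER_CUBIC))
E
```

View pics/w7c.png

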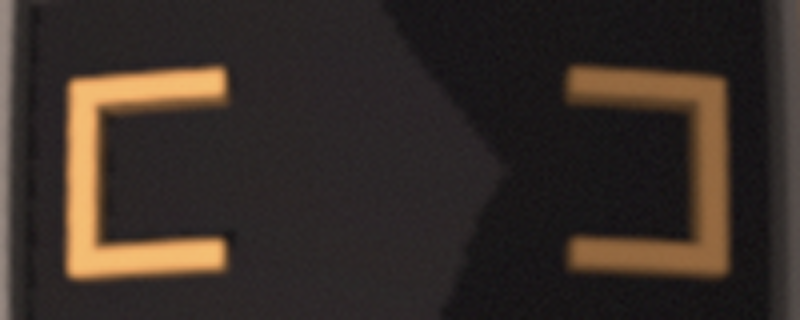

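>>> jog_arm([
  [10, 0, 0, -1, 2, -1, 5],
  [20, 0, 0, -2, 4, -3, 5],
  [30, 0, 0, -2, 7, -5.5, 5],
  [40, 0, 0, -2, 10, -8, 5],
  [50, 0, 0, -2, 12, -10, 5],
  [60, 0, 0, -2, 14, -12, 4.6],
  [70, 0, 0, -2, 16, -14, 4.6],
  [80, 0, 0, -2, 18, -16, 4.6],
  [90, 0, 0, -2, 20, -18, 4.6],
  [100, 0, 0, -1, 22, -20, 4.6],
  [110, 0, 0, 0, 23.7, -20.7, 4.6],
  [120, 0, 0, 0.7, 23.7, -20.7, 4.6],
  [130, 0, -0.1, 0.7, 23.7, -20.7, 4.6],
  [136, 0, -0.3, 0.7, 23.7, -20.7, 4.6],
  [136, 0, -0.3, 0.7, 23.7, -20.7, 4.6],
  [136, 0, -0.3, 0.7, 23.7, -20.7, 4.6],
])

```text
time_s: 11.42
position: [460.4, 309.1, 157.2]
tcp_rot: [1.878, 0.577, -1.889]
force: [-0.4, 0.4, 0.1]
grip_width: 45.9
```

```bash
python3 mv.py 462 310 160 -56; python3 - <<'E'
from fit import *
cal=calibration("wrist"); im=grab_frame("wrist"); cv2.imwrite("pics/w8.png",im[:,:,::-1])
uv=proj("wrist",[462,310,8],cal)[0]; print(uv)
print(fitrect("wrist",im,uv,8,cal))
E
```

```text
t 11.425 pos [460.4 309.1 157.2] phi -55.98 tilt [-5.2e+00 -7.0e-01 -1.0e+03] q [-0.18  0.46 -0.58  1.86  0.31  0.92 -1.88] F [-0.4  0.4  0.1] w 45.9
turn [0.02 0.27 0.13] shift cm [-0.28  0.01 -0.18]
[322.36763143 187.38294277]
(array([462. , 310.1]), array([128.7,  24.4]), 34.6, array([ 309,  119,   27,  131, 3250], dtype=int32))
```

View pics/w8.png

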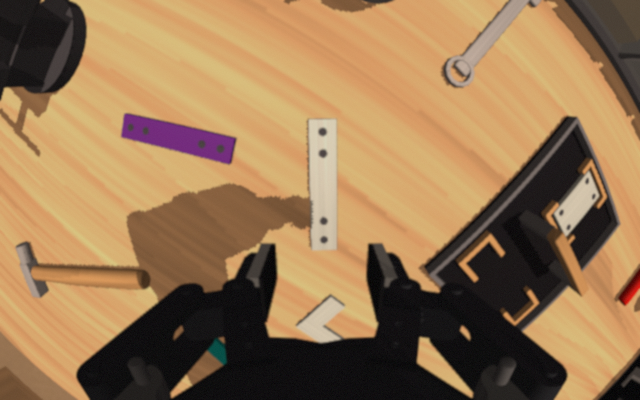

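Wrist picture: the silver bar at (322,185) is vertical between the finger lines. The purple look-alike at (180,138) and the angle at (325,320) are clear of the fingers. The fit gives (462,310.1), yaw 34.6°, size 129×24. Descend.

```bash
python3 mv.py 462 310.1 21 -55.4; python3 - <<'E'
from h import *
d=np.load("w7.npz"); cal={"camera_matrix":d["K"],"world_from_camera":d["T"]}
f=lambda x,y,z: onz("wrist",(220+x/4,y/4),z,cal)[:2]
for nm,pts in [("outer",[(68,80),(728,77),(66,279),(729,275)]),("inner",[(100,104),(693,101),(99,244),(693,243)])]:
    P=np.array([f(*p,16) for p in pts]); print(nm,P.round(1).tolist(),P.mean(0).round(1),np.linalg.norm(P[0]-P[1]).round(1),np.linalg.norm(P[2]-P[3]).round(1),np.linalg.norm(P[0]-P[2]).round(1),[np.degrees(np.arctan2(*(P[b]-P[a])[::-1])).round(2)-90 for a,b in ((0,1),(2,3))])
g=lambda x,y,z: onz("wrist",(x,y),z,cal)[:2]
P=np.array([g(*q,16) for q in [(283,137),(357,137),(286,236),(355,236)]]); print("plate nest",P.mean(0))
P=np.array([g(*q,14) for q in [(306.5,160),(336.5,160),(307,216),(335,216)]]); print("plate holes",P.mean(0))
P=np.array([g(*q,76) for q in [(245,108),(392,107)]]);Q=np.array([g(*q,76) for q in [(246,125),(392,125)]]); print("handle top",P,Q)
E
```

```text
t 11.475 pos [460.5 309.2 157.5] phi -56.0 tilt [-4.8e+00 -4.0e-01 -1.0e+03] q [-0.18  0.46 -0.58  1.86  0.31  0.92 -1.88] F [-0.6  0.1 -0.2] w 46.2
turn [-0.6   0.24  0.14] shift cm [13.65  0.04 -0.23]
outer [[449.9, -7.6], [476.5, 144.2], [498.7, -16.2], [525.0, 135.2]] [487.5  63.9] 154.2 153.7 49.6 [np.float64(-9.959999999999994), np.float64(-9.86)]
inner [[458.1, -1.0], [481.9, 134.5], [492.4, -7.0], [516.5, 127.9]] [487.2  63.6] 137.6 137.0 34.7 [np.float64(-9.950000000000003), np.float64(-10.150000000000006)]
plate nest [625.22954132  40.10803029]
plate holes [626.09453537  40.92775944]
handle top [[539.9486601   -0.63920574]
 [558.37426187 105.63551312]] [[552.54065517  -2.45418721]
 [571.62369422 103.60492534]]
```

>>> jog_arm([
  [-0.6, 0.2, 0.1, 6, 0, -0.2, 4.6],
  [-0.6, 0.2, 0.1, 11, 0, -0.2, 4.6],
  [-0.6, 0.2, 0.1, 13.6, 0, -0.2, 4.6],
  [-0.6, 0.2, 0.1, 13.6, 0, -0.2, 4.6],
  [-0.6, 0.2, 0.1, 13.6, 0, -0.2, 4.6],
])

```text
time_s: 12.1
position: [462.7, 311.4, 23.2]
tcp_rot: [1.88, 0.585, -1.876]
force: [1.0, -0.4, -0.9]
grip_width: 46.1
```

```bash
python3 mv.py 462 310.1 9 -55.4;  python3 - <<'E'
from h import *
im=grab_frame("wrist"); cv2.imwrite("pics/w9.png",im[:,:,::-1])
E
```

```text
t 12.1 pos [462.7 311.4  23.2] phi -55.47 tilt [    1.2     1.9 -1000. ] q [-0.27  0.66 -0.47  1.92  0.46  0.67 -1.99] F [ 1.  -0.4 -0.9] w 46.1
turn [-0.07 -0.12  0.05] shift cm [1.42 0.07 0.14]
```

View pics/w9.png

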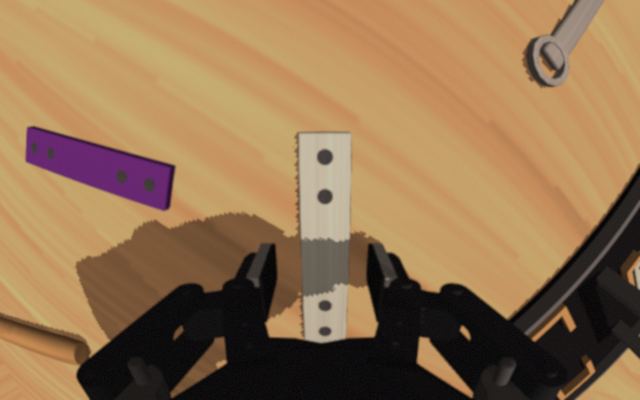

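The bar is between the pads (bar at columns 301–350, pads at 268 and 372). Go down and close.

>>> jog_arm([
  [0, 0, 0, 0.7, 0.1, 0.1, 4.6],
  [0, 0, 0, 1.4, 0.1, 0.1, 4.6],
  [0, 0, 0, 1.4, 0.1, 0.1, 4.6],
  [0, 0, 0, 1.4, 0.1, 0.1, 3],
  [0, 0, 0, 1.4, 0.1, 0.1, 2],
  [0, 0, 0, 1.4, 0.1, 0.1, 1.8],
  [0, 0, 0, 1.4, 0.1, 0.1, 1.8],
  [0, 0, 0, 1.4, 0.1, 0.1, 1.8],
  [0, 0, 0, 1.4, 0.1, 0.1, 1.8],
])

```text
time_s: 13.28
position: [462.0, 309.7, 8.6]
tcp_rot: [1.879, 0.584, -1.877]
force: [-1.7, 0.8, 5.7]
grip_width: 24.1
```

```bash
python3 mv.py 462 310.1 9 -55.4
```

```text
t 13.275 pos [462.  309.7   8.6] phi -55.48 tilt [ 8.0e-01  1.2e+00 -1.0e+03] q [-0.28  0.68 -0.45  1.92  0.48  0.64 -2.01] F [-1.7  0.8  5.7] w 24.1
turn [-0.08 -0.08  0.03] shift cm [-0.04 -0.03 -0.02]
```

```bash
python3 mv.py 487.3 63.8 130 -10
```

```text
t 13.275 pos [462.  309.7   8.6] phi -55.48 tilt [ 8.0e-01  1.2e+00 -1.0e+03] q [-0.28  0.68 -0.45  1.92  0.48  0.64 -2.01] F [-1.7  0.8  5.7] w 24.1
turn [-45.48  -0.09   0.  ] shift cm [-12.17  21.69  11.84]
```

>>> jog_arm([
  [0, 0, 0, -1.5, 0, 0, 1.8],
  [0, 0, 0, -6, 0, 0, 1.8],
  [-3, 0, 0, -11, 1.2, 0.6, 1.8],
  [-10, 0, 0, -13, 4, 2, 1.8],
  [-18, 0, 0, -13, 8, 4.4, 1.8],
  [-26, 0, 0, -13, 12, 6.6, 1.8],
  [-34, 0, 0, -13, 16, 8.7, 1.8],
  [-41, 0, 0, -12.5, 20, 10.9, 1.8],
  [-45.5, 0, 0, -12.2, 21.7, 11.8, 1.8],
  [-45.5, 0, 0, -12.2, 21.7, 11.8, 1.8],
  [-45.5, 0, 0, -12.2, 21.7, 11.8, 1.8],
  [-45.5, 0, 0, -12.2, 21.7, 11.8, 1.8],
])

```text
time_s: 14.78
position: [487.5, 65.3, 130.4]
tcp_rot: [1.337, 1.123, -1.334]
force: [1.2, -0.6, -1.9]
grip_width: 24.2
```

```bash
python3 mv.py 487.3 63.8 40 -10;  python3 - <<'E'
from h import *
cal=calibration("wrist");im=grab_frame("wrist"); cv2.imwrite("pics/w10.png",im[:,:,::-1])
np.savez("w10.npz",T=cal["world_from_camera"],K=cal["camera_matrix"])
E
```

```text
t 14.775 pos [487.5  65.3 130.4] phi -9.9 tilt [ 9.0e-01  1.4e+00 -1.0e+03] q [ 0.43  0.44 -0.74  2.03  0.4   0.82 -0.71] F [ 1.2 -0.6 -1.9] w 24.2
turn [ 0.1  -0.09 -0.04] shift cm [ 9.04 -0.    0.17]
```

View pics/w10.png

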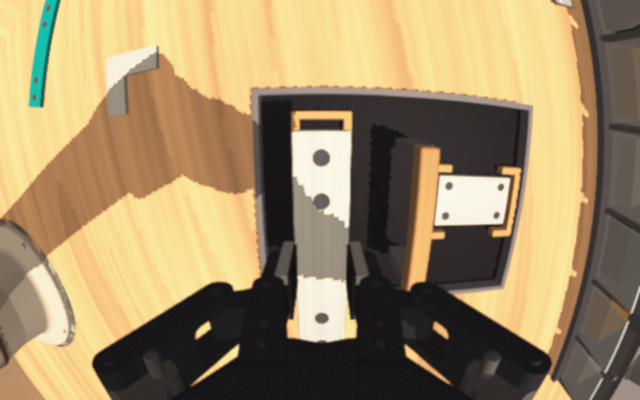

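```bash
python3 - <<'E'
from h import *
d=np.load("w10.npz"); cal={"camera_matrix":d["K"],"world_from_camera":d["T"]}
im=cv2.imread("pics/w10.png"); cv2.imwrite("pics/w10c.png",cv2.resize(im[100:240,270:370],None,fx=5,fy=4,interpolation=cv2.INTER_CUBIC))
a=np.radians(-10); ex=np.array([np.cos(a),np.sin(a)]); ey=np.array([-ex[1],ex[0]])
def q(nm,uv,z): p=onz("wrist",uv,z,cal)[:2]-[487.3,63.8]; print(nm,(p@ex).round(1),(p@ey).round(1))
zt=129.5
q("far rail outer",(321,111),16); q("rail outL",(293,112),16); q("rail outR",(352,112),16)
q("bar far L",(293,131),zt);q("bar far R",(351,131),zt);q("bar mid L",(294,240),zt);q("bar mid R",(347,240),zt)
for h in [(321.3,157.7),(321.5,201.5),(321.5,318)]: q("hole",h,zt)
E
```

```text
far rail outer -0.0 75.8
rail outL -22.4 75.2
rail outR 24.7 75.3
bar far L -12.1 66.6
bar far R 13.4 66.7
bar mid L -12.7 15.1
bar mid R 12.8 15.1
hole 0.3 54.7
hole 0.5 34.4
hole 0.6 -32.0
```

View pics/w10c.png

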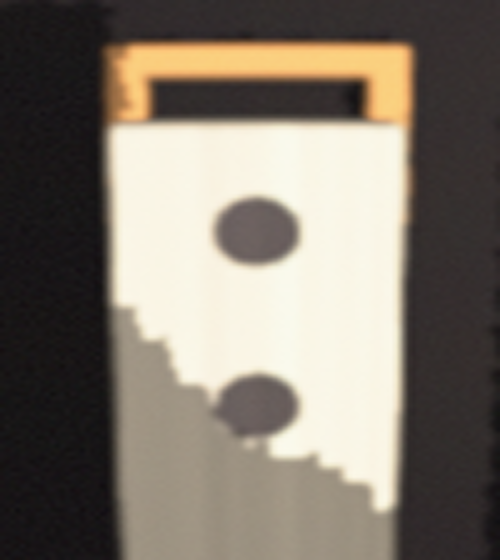

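>>> jog_arm([
  [0, -0.1, 0, 4, 0.05, 0.2, 1.8],
  [0, -0.1, 0, 7.5, 0.05, 0.2, 1.8],
  [0, -0.1, 0, 9, 0.05, 0.2, 1.8],
  [0, -0.1, 0, 9, 0.05, 0.2, 1.8],
  [0, -0.1, 0, 9, 0.05, 0.2, 1.8],
])

```text
time_s: 15.45
position: [488.6, 62.3, 41.1]
tcp_rot: [1.337, 1.12, -1.335]
force: [0.1, 0.6, -0.7]
grip_width: 23.8
```

```bash
python3 mv.py 487.3 62.2 15 -10;  python3 - <<'E'
from h import *
cal=calibration("wrist");im=grab_frame("wrist"); cv2.imwrite("pics/w11.png",im[:,:,::-1])
np.savez("w11.npz",T=cal["world_from_camera"],K=cal["camera_matrix"])
cv2.imwrite("pics/w11c.png",cv2.resize(im[90:350,250:400,::-1],None,fx=4,fy=2.2,interpolation=cv2.INTER_CUBIC))
E
```

```text
t 15.45 pos [488.6  62.3  41.1] phi -9.97 tilt [ 1.7e+00 -5.0e-01 -1.0e+03] q [ 0.33  0.58 -0.62  2.07  0.55  0.66 -0.84] F [ 0.1  0.6 -0.7] w 23.8
turn [ 0.03  0.01 -0.1 ] shift cm [ 2.61 -0.14  0.03]
```

View pics/w11c.png

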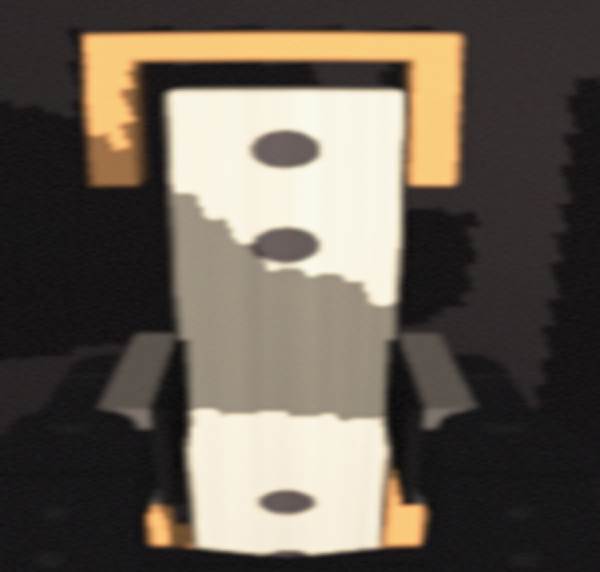

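```bash
python3 - <<'E'
from h import *
d=np.load("w11.npz"); cal={"camera_matrix":d["K"],"world_from_camera":d["T"]}
a=np.radians(-10); ex=np.array([np.cos(a),np.sin(a)]); ey=np.array([-ex[1],ex[0]])
def q(nm,c,z): p=onz("wrist",(250+c[0]/4,90+c[1]/2.2),z,cal)[:2]-[487.3,63.8]; print(nm,(p@ex).round(1),(p@ey).round(1))
q("far in",(275,62),16);q("far outL",(82,33),16);q("far outR",(465,33),16);q("inL",(138,75),16);q("inR",(410,75),16);q("near outL",(148,545),16);q("near outR",(428,545),16)
for z in (39,40.5): q("bar far L",(166,90),z);q("bar far R",(405,90),z); q("h",(285,149),z);q("h2",(286,245),z);q("h3",(287,502),z)
E
```

```text
far in 0.8 68.9
far outL -24.1 76.2
far outR 25.2 76.1
inL -16.9 66.0
inR 18.1 66.0
near outL -21.1 -71.8
near outR 26.3 -71.8
bar far L -11.1 63.8
bar far R 15.3 63.8
h 2.0 51.7
h2 2.2 31.3
h3 2.3 -35.9
bar far L -11.0 63.9
bar far R 15.2 63.9
h 2.0 51.9
h2 2.2 31.8
h3 2.3 -34.7
```

>>> jog_arm([
  [0, 0, 0, 0.8, -0.15, 0, 1.8],
  [0, 0, 0, 1.6, -0.15, 0, 1.8],
  [0, 0, 0, 2.2, -0.15, 0, 1.8],
  [0, 0, 0, 2.5, -0.15, 0, 1.8],
  [0, 0, 0, 2.5, -0.15, 0, 1.8],
  [0, 0, 0, 2.5, -0.15, 0, 1.8],
])

```text
time_s: 16.25
position: [486.3, 62.0, 15.0]
tcp_rot: [1.336, 1.121, -1.337]
force: [0.3, 0.7, -0.5]
grip_width: 23.8
```

```bash
python3 mv.py 487.3 62.2 15 -10;  python3 - <<'E'
from h import *
im=grab_frame("wrist"); cv2.imwrite("pics/w12c.png",cv2.resize(im[90:350,220:430,::-1],None,fx=3,fy=2.2,interpolation=cv2.INTER_CUBIC))
E
```

```text
t 16.25 pos [486.3  62.   15. ] phi -9.99 tilt [ 0.e+00 -7.e-01 -1.e+03] q [ 0.29  0.63 -0.58  2.08  0.6   0.61 -0.88] F [ 0.3  0.7 -0.5] w 23.8
turn [ 0.01  0.04 -0.01] shift cm [-0.    0.1  -0.04]
```

View pics/w12c.png

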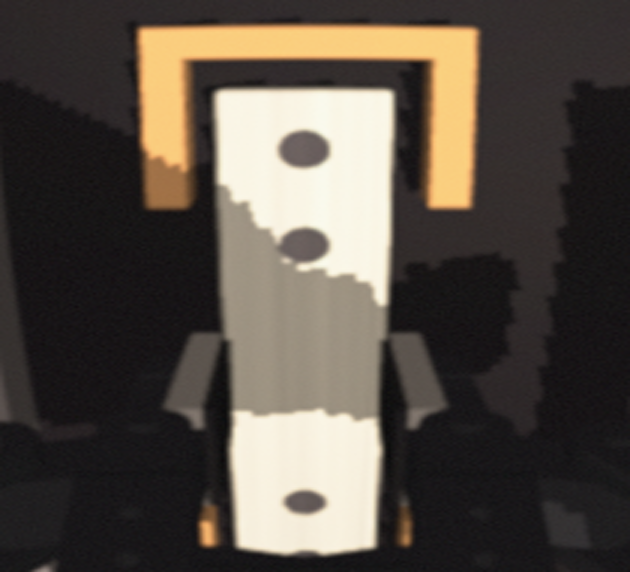

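The bar sits inside its rails with gaps on every side. Release and rise.

>>> jog_arm([
  [0, 0, 0, 0, 0, 0, 3.2],
  [0, 0, 0, 0, 0, 0, 4.2],
  [0, 0, 0, 0, 0, 0, 4.2],
  [0, 0, 0, 0, 0, 0, 4.2],
  [0, 0, 0, -2, 0, 0, 4.2],
  [0, 0, 0, -7, 0, 0, 4.2],
  [0, 0, 0, -12, 0, 0, 4.2],
  [0, 0, 0, -15, 0, 0.5, 5],
  [0, 0, 0, -15, 0, 4, 6],
  [0, 0, 0, -15, 0, 6, 6],
  [0, 0, 0, -15, 0, 6, 6],
  [0, 0, 0, -15, 0, 6, 6],
])

```text
time_s: 17.8
position: [476.1, 3.9, 165.8]
tcp_rot: [1.336, 1.121, -1.335]
force: [0.1, 1.2, 0.8]
grip_width: 60.2
```

```bash
python3 mv.py 556 52 110 -10;  python3 - <<'E'
from h import *
cal=calibration("wrist");im=grab_frame("wrist"); cv2.imwrite("pics/w13.png",im[:,:,::-1])
np.savez("w13.npz",T=cal["world_from_camera"],K=cal["camera_matrix"])
im=grab_frame("side"); cv2.imwrite("pics/s13.png",cv2.resize(im[160:260,210:360,::-1],None,fx=5,fy=5,interpolation=cv2.INTER_CUBIC))
for l in ["handle"]:
    for d in pinpoint("wrist",l)[:1]:
        P=w("wrist",np.array(d["point"]),cal); print(l,round(d["confidence"],2),P.round(0),proj("wrist",P,cal).round(0)[0])
E
```

```text
t 17.8 pos [476.1   3.9 165.8] phi -9.95 tilt [ 1.e+00 -4.e-01 -1.e+03] q [ 0.6   0.35 -0.78  2.04  0.32  0.87 -0.53] F [0.1 1.2 0.8] w 60.2
turn [ 0.05  0.02 -0.06] shift cm [ 5.59  7.03 -6.12]
handle 0.97 [554.  55.  70.] [410. 127.]
```

View pics/w13.png

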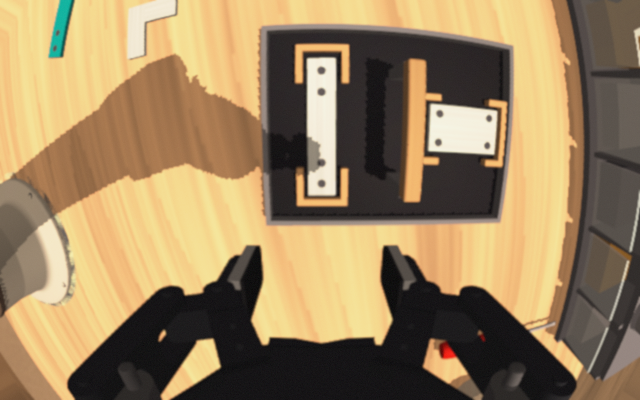

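View pics/s13.png

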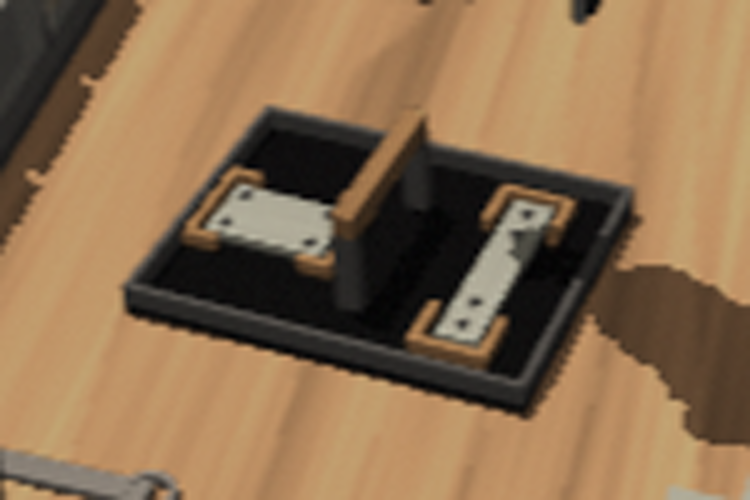

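Both parts lie flat within their rails, and the caddy has not shifted. The handle bar is at (414,130) in the wrist view. Move above the handle.

>>> jog_arm([
  [0, 0, 0, 0, 4, -3, 6],
  [0, 0, 0, 2, 7, -6.1, 6],
  [0, 0, 0, 5, 7, -6.1, 6],
  [0, 0, 0, 5.6, 7, -6.1, 6],
  [0, 0, 0, 5.6, 7, -6.1, 6],
  [0, 0, 0, 5.6, 7, -6.1, 6],
])

```text
time_s: 18.7
position: [555.9, 50.7, 110.2]
tcp_rot: [1.337, 1.12, -1.336]
force: [0.2, -0.3, 1.1]
grip_width: 59.9
```

```bash
python3 mv.py 556.3 51.6 55 -10;  python3 - <<'E'
from h import *
cal=calibration("wrist");im=grab_frame("wrist"); cv2.imwrite("pics/w14.png",im[:,:,::-1])
np.savez("w14.npz",T=cal["world_from_camera"],K=cal["camera_matrix"])
E
```

```text
t 18.7 pos [555.9  50.7 110.2] phi -10.01 tilt [    1.6    -1.  -1000. ] q [ 0.4   0.57 -0.69  1.88  0.47  0.86 -0.71] F [ 0.2 -0.3  1.1] w 59.9
turn [-0.01  0.04 -0.1 ] shift cm [ 5.52  0.01 -0.1 ]
```

View pics/w14.png

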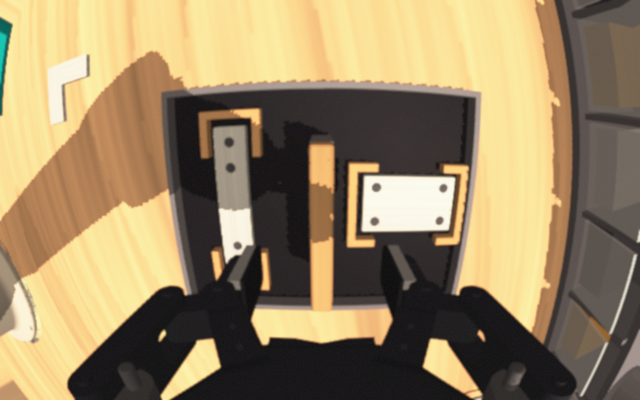

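```bash
python3 - <<'E'
from h import *
d=np.load("w14.npz"); cal={"camera_matrix":d["K"],"world_from_camera":d["T"]}
P=[onz("wrist",q,76,cal) for q in [(308.5,142.5),(333.5,142.5),(311,309),(332,309)]]; print(np.round(P,1).tolist(),np.mean(P,0))
E
```

```text
[[559.3, 107.6, 76.0], [572.8, 105.2, 76.0], [540.5, 0.6, 76.0], [554.3, -1.8, 76.0]] [556.74840752  52.89135744  76.        ]
```

>>> jog_arm([
  [0, 0, -0.1, 3, 0.05, -0.1, 6],
  [0, 0, -0.1, 5, 0.05, -0.1, 6],
  [0, 0, -0.1, 5.5, 0.05, -0.1, 6],
  [0, 0, -0.1, 5.5, 0.05, -0.1, 6],
])

```text
time_s: 19.25
position: [556.0, 51.8, 54.1]
tcp_rot: [1.335, 1.123, -1.338]
force: [0.3, 0.0, 0.3]
grip_width: 59.9
```

>>> jog_arm([
  [0, 0, 0, 0, 0.05, -0.1, 4],
  [0, 0, 0, 0, 0.05, -0.1, 2.5],
  [0, 0, 0, 0, 0.05, -0.1, 1.5],
  [0, 0, 0, 0, 0.05, -0.1, 0.8],
  [0, 0, 0, 0, 0.05, -0.1, 0.5],
  [0, 0, 0, 0, 0.05, -0.1, 0.5],
  [0, 0, 0, 0, 0.05, -0.1, 0.5],
  [0, 0, 0, 0, 0.05, -0.1, 0.5],
])

```text
time_s: 20.25
position: [556.6, 52.7, 54.5]
tcp_rot: [1.335, 1.122, -1.338]
force: [-3.1, 0.1, 5.7]
grip_width: 13.3
```

```bash
python3 mv.py 556.3 51.6 155 -10;  python3 - <<'E'
from h import *
im=grab_frame("wrist"); cv2.imwrite("pics/w15.png",im[:,:,::-1])
E
```

```text
t 20.25 pos [556.6  52.7  54.5] phi -9.98 tilt [-1.7e+00 -8.0e-01 -1.0e+03] q [ 0.35  0.65 -0.63  1.9   0.54  0.77 -0.77] F [-3.1  0.1  5.7] w 13.3
turn [0.02 0.06 0.09] shift cm [-10.05  -0.03   0.13]
```

View pics/w15.png

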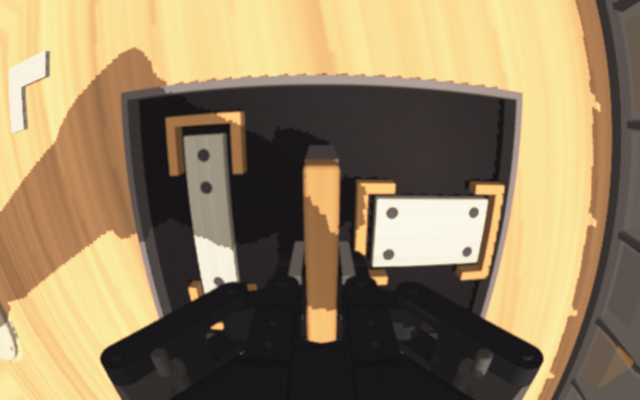

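The handle is clasped (13.3 mm, bar at columns 303–340 between the pads). Small lift first.

>>> jog_arm([
  [0, 0, 0, -0.2, 0, 0, 0.5],
  [0, 0, 0, -0.5, 0, 0, 0.5],
  [0, 0, 0, -0.9, 0, 0, 0.5],
  [0, 0, 0, -1.3, 0, 0, 0.5],
  [0, 0, 0, -1.5, 0, 0, 0.5],
  [0, 0, 0, -1.5, 0, 0, 0.5],
])

```text
time_s: 21.05
position: [556.9, 52.6, 69.3]
tcp_rot: [1.335, 1.122, -1.338]
force: [-0.5, -0.3, -5.8]
grip_width: 13.3
```

```bash
python3 mv.py 556.3 51.6 155 -10;  python3 - <<'E'
from h import *
im=grab_frame("wrist"); cv2.imwrite("pics/w16.png",im[:,:,::-1])
im=grab_frame("side"); cv2.imwrite("pics/s16.png",cv2.resize(im[140:260,210:360,::-1],None,fx=5,fy=5,interpolation=cv2.INTER_CUBIC))
E
```

```text
t 21.05 pos [556.9  52.6  69.3] phi -10.0 tilt [-1.3e+00 -5.0e-01 -1.0e+03] q [ 0.36  0.63 -0.65  1.89  0.53  0.79 -0.75] F [-0.5 -0.3 -5.8] w 13.3
turn [0.   0.04 0.07] shift cm [-8.57 -0.05  0.11]
```

View pics/w16.png

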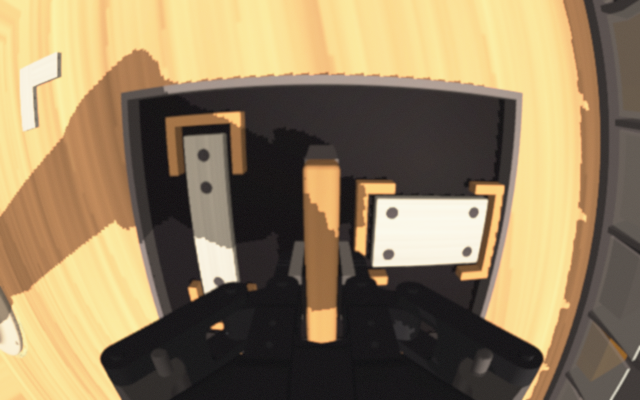

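View pics/s16.png

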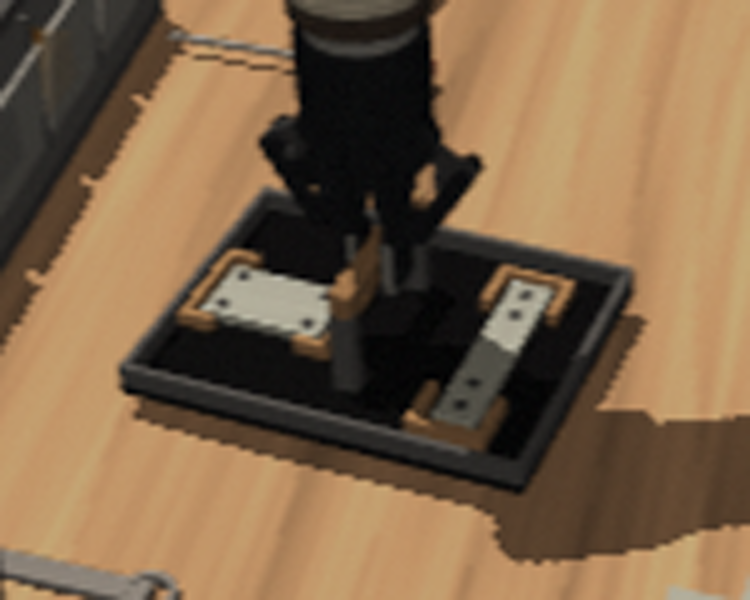

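The caddy is off the bench and unchanged relative to the gripper, so it is level. The 5.8 N load matches the full caddy. Continue straight up to about 100 mm, then hold.

>>> jog_arm([
  [0, 0, 0, -0.3, 0, 0, 0.5],
  [0, 0, 0, -0.9, 0, 0, 0.5],
  [0, 0, 0, -1.8, 0, 0, 0.5],
  [0, 0, 0, -2.8, 0, 0, 0.5],
  [0, 0, 0, -3.8, 0, 0, 0.5],
  [0, 0, 0, -4.8, 0, 0, 0.5],
  [0, 0, 0, -5.8, 0, 0, 0.5],
  [0, 0, 0, -6.8, 0, 0, 0.5],
  [0, 0, 0, -7.6, 0, 0, 0.5],
  [0, 0, 0, -8.2, 0, 0, 0.5],
  [0, 0, 0, -8.5, 0, 0, 0.5],
  [0, 0, 0, -8.6, 0, 0, 0.5],
  [0, 0, 0, -8.6, 0, 0, 0.5],
  [0, 0, 0, -8.6, 0, 0, 0.5],
])

```text
time_s: 22.9
position: [556.6, 52.6, 154.7]
tcp_rot: [1.335, 1.123, -1.339]
force: [-0.0, -0.8, -4.5]
grip_width: 13.3
```

>>> jog_arm([
  [0, 0, 0, 0, 0, 0, 0.5],
  [0, 0, 0, 0, 0, 0, 0.5],
  [0, 0, 0, 0, 0, 0, 0.5],
  [0, 0, 0, 0, 0, 0, 0.5],
  [0, 0, 0, 0, 0, 0, 0.5],
  [0, 0, 0, 0, 0, 0, 0.5],
  [0, 0, 0, 0, 0, 0, 0.5],
  [0, 0, 0, 0, 0, 0, 0.5],
  [0, 0, 0, 0, 0, 0, 0.5],
  [0, 0, 0, 0, 0, 0, 0.5],
  [0, 0, 0, 0, 0, 0, 0.5],
  [0, 0, 0, 0, 0, 0, 0.5],
  [0, 0, 0, 0, 0, 0, 0.5],
  [0, 0, 0, 0, 0, 0, 0.5],
  [0, 0, 0, 0, 0, 0, 0.5],
  [0, 0, 0, 0, 0, 0, 0.5],
  [0, 0, 0, 0, 0, 0, 0.5],
  [0, 0, 0, 0, 0, 0, 0.5],
  [0, 0, 0, 0, 0, 0, 0.5],
  [0, 0, 0, 0, 0, 0, 0.5],
])

```text
time_s: 25.4
position: [556.8, 52.6, 155.0]
tcp_rot: [1.335, 1.122, -1.338]
force: [0.3, 1.2, -4.9]
grip_width: 12.8
```

```bash
python3 mv.py 556.3 51.6 155 -10;  python3 - <<'E'
from h import *
im=grab_frame("wrist"); cv2.imwrite("pics/w17.png",im[:,:,::-1])
im=grab_frame("side"); cv2.imwrite("pics/s17.png",im[:,:,::-1])
E
```

```text
t 25.4 pos [556.8  52.6 155. ] phi -10.0 tilt [-1.7e+00 -6.0e-01 -1.0e+03] q [ 0.43  0.51 -0.73  1.85  0.42  0.94 -0.67] F [ 0.3  1.2 -4.9] w 12.8
turn [0.   0.05 0.09] shift cm [ 0.   -0.03  0.11]
```

View pics/w17.png

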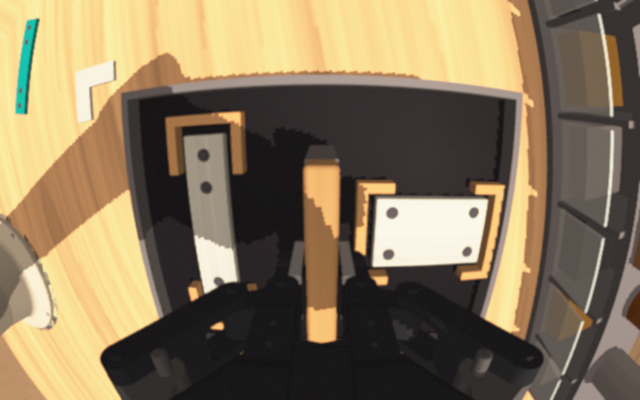

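View pics/s17.png

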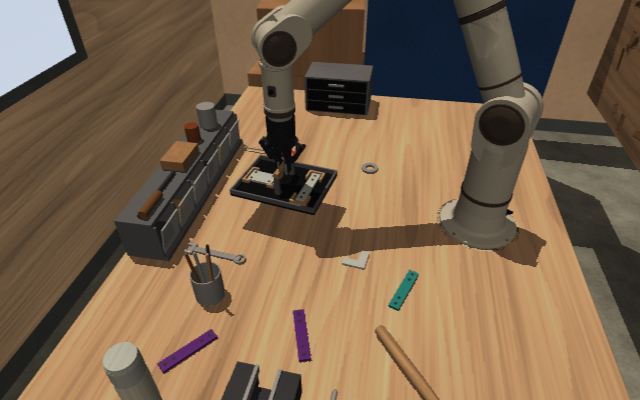

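The caddy hangs level at (284,182) in the side view with both parts in their nests. The bystanders visible there are where they were. It has been held for over 2.5 s, so I'll hand in.

```bash
python3 -c "
from plant import *
print(hand_in()); print(observe()['time_s'])"
```

```text
the job is handed in; nothing more can be done
None
the job is handed in; nothing more can be done
```

The caddy is packed and was handed in while held in the air, about 100 mm above the bench. The plate and the silver bar lie flat in their nests and were released before the lift. I left the purple and turquoise look-alikes alone.

**Last checks:**
- **Time:** the clock read about 25 s, well under the 72 s limit. The caddy had been held still for more than 2.5 s.
- **Height and level:** the tool rose from 54.5 mm to 155 mm. Its tilt read under 2 mrad, and the wrist picture of the caddy looks the same as at the moment of grasp, so it did not tip.
- **Load and grip:** about 5 N, which fits the full caddy, with the handle held at 13 mm.
- **Bystanders:** in the last side picture the wrench, tin, ring, angle and look-alike bars are where they were. The arm hides the jar and most of the screwdriver there. Nothing came near the jar or the screwdriver, and both stood in place in the wrist picture taken just after the plate was released.

**Small disagreement:** the gripper opening read about 2 mm less than the known width on the two parts, and about 1 mm less on the handle. The pictures showed firm grips each time.

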